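# Wedge a gel cassette tight in its casting stand

### The job

The glass gel cassette stands loose in its casting stand. Take the tapered wedge from the parking rack, set it upright in the middle of the gap between the cassette and the sloping backstop, and tap it down until it locks and the cassette is clamped firmly, but gently enough not to crack the glass. Let go and leave the wedge standing locked there; leave the cassette in its place and the other things alone.

Things in the scene. Friction and masses are not known exactly. Their poses are not given: they have to be found in the camera images.
- wedge: White plastic wedge, 90 g, 36 mm wide (y), 128 mm tall, upright, thin end down, in a rack pocket, leaning up to 3 degrees. Origin: foot of the flat face, mid-width; z up; +x from flat to sloping face. Blade 100 mm long, 10 mm thick at the foot, 25 at its top (slope 0.15), ringed there by a flange 50 (x) by 70 (y) by 6 mm. It goes in the gap flat face to the cassette, its x along the stand's x.
- wedge_top (a point): Centre of the top of the wedge's grip head (36 mm in y, 24 in x, 28 tall above the flange), 13 mm off the flat face and 128 above the foot: the place to tap. A push of 12 to 18 N kept up here clamps the cassette with 0.7 to 1.1 times the push; the wedge stays locked when let go. Each mm farther takes 4 to 6 N more. The first touch can jolt to 12 N before it moves.
- stand: Grey plastic casting stand fixed to the bench, base 125 x 130 x 15 mm. Origin on the bench, z up. Along its +x: a sprung rubber-faced pad, the cassette (its far face at x = 0, between end channels at y = +-51 mm, top at z = 115 mm), the gap, the backstop (60 mm wide in y, top at z = 115 mm). The backstop's face leans by the wedge's slope, so both wedge faces lie flat when it is upright.
- gap_mouth (a point): Middle of the gap at the height of the cassette's top, 115 mm above the bench, 9.7 mm in +x from the cassette's face, mid-width. The gap is about 19.5 mm wide here, but the backstop is set up to 2.5 mm nearer or farther, which is not reported: so the wedge bites with its foot anywhere from 45 to 80 mm below this point and must be felt.
- cassette: Glass gel cassette, two clear plates with white strips at the edges, 100 mm wide (y), 100 mm tall, 10 mm thick (x), 200 g, standing loose in the stand (3 mm play). Origin: centre of its underside. Squeezed by the wedge with less than 6 N it is loose; with more than 25 N the glass cracks. Do not press on it with the fingers.
- rack: White parking rack fixed to the bench, 70 by 150 by 48 mm, with two pockets 40 mm deep (floor 8 mm above the bench) 90 mm apart along its y. One holds the wedge, the other the spacer; which is which varies. Origin: centre of its underside.
- spacer: White straight spacer bar, 36 mm wide, 12 mm thick all the way, 120 mm tall, upright in the other pocket of the rack; leave it. Origin: centre of its underside.
- tube_rack: White rack with blue-capped tubes, 90 by 160 by 82 mm, to one side; leave it. Origin: centre of its underside.
- bottle: Reagent bottle with blue cap, 70 mm across, 150 mm tall; leave it. Origin: centre of its underside.
There are look-alikes about, which are no part of the job. What is meant by the cassette is not red, and is the larger of those in its own colour.

How it is judged:
On the way:
1. the wedge is set in the gap beside the cassette, its foot at least 10 mm below the cassette's top (x of wedge in the frame of stand between -0.006 and 0.01 m and y of wedge in the frame of stand between -0.018 and 0.018 m and z of wedge in the frame of stand between 0.015 and 0.105 m), for 0.1 s.
At the end, for the whole second after the job is handed in: The wedge stands let go and still in the gap, within 18 mm of mid-cassette, upright within 0.06 rad, foot 35 mm or more below the cassette top, squeezing the cassette with over 6 N; the cassette is still, upright (0.05 rad), on the stand base, within 3 to 5 mm of its place (x of wedge in the frame of stand between -0.006 and 0.01 m and y of wedge in the frame of stand between -0.018 and 0.018 m and z of wedge in the frame of stand between 0.015 and 0.08 m and contact force between wedge and cassette above 6 N and angle between wedge's own z axis and vertical below 0.06 rad and angle between cassette's own z axis and vertical below 0.05 rad and linear speed of each of wedge, cassette below 0.01 m/s and x of cassette in the frame of stand between -0.01 and -0.002 m and z of cassette in the frame of stand below 0.018 m); the robot touches nothing.
It fails at once if the wedge squeezes the glass with more than 25 N (cracked) (contact force between wedge and cassette above 25 N).
It fails at once if the fingers press on the glass cassette with more than 10 N (contact force between the fingers and cassette above 10 N).
It fails at once if the spacer, tube rack or bottle is moved by more than 20 mm (distance of any of spacer, tube_rack, bottle from where it was at the start of the episode above 0.02 m).
It also fails if it takes over 54 s, if anything falls off the work surface, if the arm or the gripper's body presses on something with over 40 N, if the wrist force passes 120 N, or if a joint passes its speed limit or range.

### The arm

A 6-joint arm with a two-finger parallel gripper is mounted at the origin on the work surface. World frame = base frame: x ahead of the robot, y to its left, z up, the work surface at z = 0. Lengths are in m, angles in rad, forces in N, time in s.
With the tool pointing down it reaches from about 0.375 to 0.975 m from the base axis. Payload 3.8 kg.
Tool frame: the origin (TCP) lies on the centre line of the jaws, within the pads' length; the fingertips stand 8 mm ahead of it and the grasp point (between the pads) lies 11 mm behind it; z points along the fingers, y is the direction in which the jaws open and shut (so a half turn about z gives the same grasp; the last joint's range is limited). The gripper opens to 85 mm and grips with 20 to 120 N. Pads are 22 mm wide; open, the fingers measure 114 mm over their backs; the gripper's body (76 mm by 85 mm) begins 54 mm behind the grasp point. The pads swing forward as they close: fully open they stand 13 mm farther back than shut.
Start: joints at [1.171, 0.264, 1.604, -0, 1.274, -0.037], TCP at [0.24, 0.631, 0.239] pointing down, gripper open.
Joint ranges: [-2.63, 2.63], [-0.94, 2.18], [0.31, 2.57], [-1.31, 4.45], [0, 2.66], [-2.55, 2.55]. Speed limits (rad/s): [2.57, 2.57, 3.14, 3.14, 3.14, 3.14].

### API

Orientations are given as a rotation vector (axis times angle).
In Python, from workcell import * gives the robot as it stands.
- The arm moves only by the tool play_rows, never from a script. Its arguments are lists of equal length, an entry for each row: "slide": the shift along the tool's x, y, z in cm, a list of three; "delta_rot": the turn, a rotation vector about the tool's x, y, z in rad, a list of three. In form: {"slide": [[x, y, z], ...], "delta_rot": [[wx, wy, wz], ...]}. A call has 1 to 12 rows; each row is the pose to reach, as a shift and turn from the pose measured when the call began, along the tool's axes at that moment; what a row does not reach only later rows make up. A row lasts 1/12 s, in which the tool goes at most 41.7 mm and 7.16 degrees, less where a joint would pass 70% of its speed; a pose out of reach is approached as far as the arm can. A call with a gripper value outside its range is refused whole. "hand" is the opening, from 0 (shut) to 1 (fully open), set as the call begins (left out, the last holds). The fingers move at their own pace and stop on an object; "force" is the grip in N (left out, the last holds). Time passes only in rows, so rows that repeat a pose let the fingers close. It gives the time, the measured TCP pose, the force and the opening at its end, in the units of the state.
- read_state(): the state, without advancing time (a new reading comes with each control period).
- read_camera(name): name is "scene" or "top"; returns a dict with "image" (400x640x3 uint8, red, green, blue), "depth" (400x640 float32, m along the optical axis (not along the pixel's ray), 0 where there is no reading), "fovy" (degrees; the focal length in pixels is half the picture's height over the tangent of half this angle, whatever the lens; pixels are square), "cx", "cy" (the principal point, pixels), "k1" (the pictures are not rectified: a ray, as slopes to the right and down, at radius r is drawn at 1 + k1 r^2 times it, then the intrinsics apply), "world_from_camera" (4x4, takes a point from camera to world coordinates). Camera axes: x right, y up, looking along -z (the intrinsics and any distortion apply to the point x, -y, -z); pixel columns grow to the right and rows downward; lengths in m; the calibration is good to about 2 mm. A picture is of the moment at which its call begins.
- finish_job(): hands the job in, once; it reports no verdict.
Trained networks look in a picture, given as the dict that the camera call returned (one of the last four; its "shot" number tells which), for a name from the list of things; names that differ only in an ending like _2 or _b are one class to them, and where a whole thing is asked for, a point or a joint stands for the part that bears it (a point fixed in the world has none). Each returns a list of dicts, best first, with "conf" (0 to 1); they miss things now and then, are a little off and sometimes report something else, mostly with a low value. They report only what shows in the picture. A call takes as long as a camera call. They do not tell look-alikes from the thing itself.
- spot_in(target, picture): "bbox" ([centre column, centre row, width, height] in pixels, round what is visible of it).
- landmark_of(target, picture): "at" ([column, row] in pixels: a listed point, or the origin of a listed thing).
The state is a dict: "time": time; "q": joint angles; "joint_vel": joint speeds; "joint_torque": joint torques, N m; "tool_pos": TCP position; "tcp_rot": TCP orientation; "wrist_force": force on the tool from outside, world axes, zero at the start; "torque": the same for the moment, N m; "width": opening from 0.0 (shut) to 1.0 (fully open).
Only numpy, scipy, OpenCV 4.12 (cv2) and the standard library are available. Lean on these libraries where they do the work, as an engineer would, in place of code of your own. Each camera call takes 0.05 s, during which the arm holds its last target.

## Working session

There is one attempt and no reset: what is moved stays moved. The work goes in short steps, Python scripts to look and compute and a tool call to move; the robot and the scene stay as the last step left them, time stands still between calls to the robot, and variables do not carry over. Pictures are saved under pics/ and viewed, and the job is handed in when it is done.

Besides the shell and the picture viewer there is one more tool, called after ">>>" as name(argument=value, ...) on one line, values as JSON. play_rows: Moves the arm, as the interface text tells. Its arguments: {"type":"object","properties":{"slide":{"type":"array"},"delta_rot":{"type":"array"},"hand":{"type":"number"},"force":{"type":"number"}},"required":["slide","delta_rot"]}

```bash
ls; mkdir -p pics
cat > h.py <<'E'
from workcell import *
import numpy as np, cv2, pickle
def ray(p,u,v):
    f=(p["image"].shape[0]/2)/np.tan(np.radians(p["fovy"])/2)
    xd=np.array([(u-p["cx"])/f,(v-p["cy"])/f]); x=xd.copy()
    for _ in range(20): x=xd/(1+p["k1"]*(x@x))
    return np.array([x[0],-x[1],-1.0])
def world(p,u,v,d=None):
    if d is None: d=p["depth"][int(round(v)),int(round(u))]
    T=np.array(p["world_from_camera"]); return T[:3,:3]@(ray(p,u,v)*d)+T[:3,3]
def atz(p,u,v,z):
    T=np.array(p["world_from_camera"]); r=T[:3,:3]@ray(p,u,v); o=T[:3,3]
    return o+r*(z-o[2])/r[2]
def proj(p,X):
    T=np.array(p["world_from_camera"]); c=T[:3,:3].T@(np.array(X)-T[:3,3])
    f=(p["image"].shape[0]/2)/np.tan(np.radians(p["fovy"])/2)
    s=np.array([c[0]/-c[2],-c[1]/-c[2]]); s=s*(1+p["k1"]*(s@s))
    return s*f+[p["cx"],p["cy"]]
def cloud(p):
    d=p["depth"]; H,W=d.shape
    f=(H/2)/np.tan(np.radians(p["fovy"])/2)
    vv,uu=np.mgrid[:H,:W]; xd=np.stack([(uu-p["cx"])/f,(vv-p["cy"])/f],-1); x=xd.copy()
    for _ in range(20): x=xd/(1+p["k1"]*(x**2).sum(-1,keepdims=True))
    P=np.stack([x[...,0]*d,-x[...,1]*d,-d],-1); T=np.array(p["world_from_camera"])
    P=P@T[:3,:3].T+T[:3,3]; P[d==0]=np.nan; return P
E
python3 - <<'E'
from h import *
for n in ["scene","top"]:
    p=read_camera(n); pickle.dump(p,open(f"{n}0.pkl","wb"))
    cv2.imwrite(f"pics/{n}0.png",p["image"][...,::-1])
    print(n,p["fovy"],p["cx"],p["cy"],p["k1"],np.round(p["world_from_camera"],3).tolist())
    for t in ["wedge","stand","cassette","rack","spacer","tube_rack","bottle"]:
        print(t,[(np.round(x["bbox"]).tolist(),round(x["conf"],2)) for x in spot_in(t,p)], [(np.round(x["at"]).tolist(),round(x["conf"],2)) for x in landmark_of(t,p)])
    for t in ["wedge_top","gap_mouth"]:
        print(t,[(np.round(x["at"],1).tolist(),round(x["conf"],2)) for x in landmark_of(t,p)])
print(read_state())
E
```

```text
pics
scene 49.4596350513023 322.48003641226205 204.8871219608518 0.03154161840437973 [[-0.723, -0.433, 0.537, 1.056], [0.69, -0.435, 0.578, 0.596], [-0.017, 0.789, 0.614, 0.752], [0.0, 0.0, 0.0, 1.0]]
wedge [([269.0, 190.0, 29.0, 33.0], 0.81), ([218.0, 159.0, 26.0, 50.0], 0.42)] [([274.0, 219.0], 0.71)]
stand [([342.0, 259.0, 74.0, 78.0], 0.55)] [([344.0, 269.0], 0.61)]
cassette [([346.0, 248.0, 40.0, 51.0], 0.57), ([319.0, 210.0, 8.0, 51.0], 0.5)] [([344.0, 262.0], 0.92), ([381.0, 240.0], 0.79), ([318.0, 228.0], 0.67)]
rack [([264.0, 208.0, 54.0, 44.0], 0.65)] [([263.0, 209.0], 0.73)]
spacer [([250.0, 181.0, 15.0, 33.0], 0.77)] [([253.0, 203.0], 0.49)]
tube_rack [([467.0, 307.0, 90.0, 76.0], 0.94), ([345.0, 248.0, 40.0, 49.0], 0.35)] [([460.0, 316.0], 0.84)]
bottle [([220.0, 159.0, 30.0, 51.0], 0.73)] [([221.0, 180.0], 0.62)]
wedge_top [([269.6, 175.6], 0.69)]
gap_mouth [([338.1, 234.6], 0.72), ([261.9, 210.1], 0.31)]
top 53.89166624716374 318.97196501299044 197.11384568214407 -0.06526779455134568 [[-0.019, 0.992, -0.122, 0.351], [-1.0, -0.019, -0.004, -0.015], [-0.007, 0.122, 0.993
[... 628 characters left out ...]
2], 0.59)]
gap_mouth [([281.3, 180.3], 0.66)]
{'time': 1.7, 'q': array([ 1.17111527e+00,  2.63929952e-01,  1.60400811e+00,  8.83125269e-06,
        1.27368274e+00, -3.68911798e-02]), 'joint_vel': array([ 0.00015448, -0.00038074, -0.0011144 ,  0.00200751,  0.00030119,
       -0.00211069]), 'joint_torque': array([-6.48401929e-04, -5.15051937e+01, -3.67710435e+01, -8.34245134e-05,
        8.51389141e-04, -1.71060725e-05]), 'tool_pos': array([0.23953869, 0.63106363, 0.23925513]), 'tcp_rot': array([-5.66750381e-01, -3.09003371e+00,  4.02844985e-05]), 'wrist_force': array([-0.31341653, -0.5725185 ,  1.06979288]), 'torque': array([ 0.02432841, -0.05401945,  0.00723539]), 'width': 0.999184118955514}
```

View pictures.

Run:
```python
from h import *
s=pickle.load(open("scene0.pkl","rb"));t=pickle.load(open("top0.pkl","rb"))
def crop(p,u0,u1,v0,v1,k,n):
    cv2.imwrite(n,cv2.resize(p["image"][v0:v1,u0:u1,::-1],None,fx=k,fy=k,interpolation=cv2.INTER_CUBIC))
crop(s,200,400,130,310,4,"pics/sc.png"); crop(t,160,480,120,270,2.5,"pics/tc.png")
```

```text
(no output)
```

View pics/scene0.png

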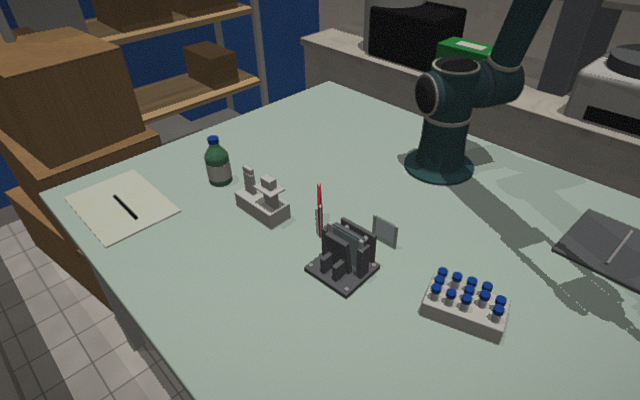

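View pics/sc.png

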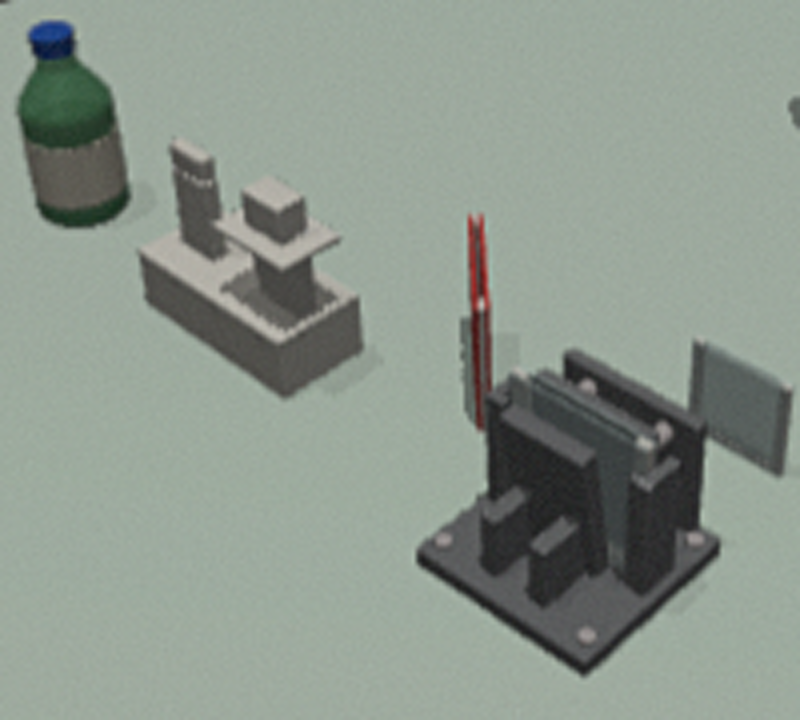

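View pics/tc.png

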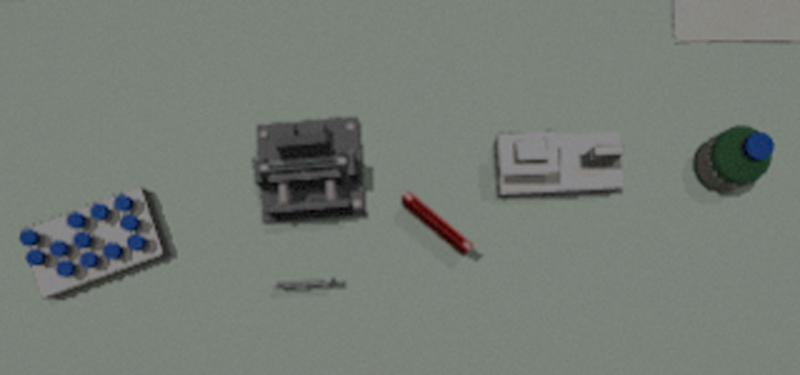

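```bash
python3 - <<'E'
from h import *
s=pickle.load(open("scene0.pkl","rb"));t=pickle.load(open("top0.pkl","rb"))
for n,p in (("s",s),("t",t)):
    P=cloud(p)
    b=(P[...,2]<0.02)&(P[...,0]>0.3)&(P[...,0]<0.8)&(abs(P[...,1])<0.5)
    Q=P[b]; A=np.c_[Q[:,:2],np.ones(len(Q))]; c,*_=np.linalg.lstsq(A[abs(Q[:,2])<.008],Q[abs(Q[:,2])<.008][:,2],rcond=None); print(n,"plane",c,"res",np.std(Q[abs(Q[:,2])<.008][:,2]-A[abs(Q[:,2])<.008]@c))
    # top-down maps
    for nm,(x0,x1,y0,y1) in {"stand":(.4,.7,-.05,.2),"rack":(.4,.7,-.3,-.05)}.items():
        m=(P[...,0]>x0)&(P[...,0]<x1)&(P[...,1]>y0)&(P[...,1]<y1)&(P[...,2]>0.01)
        Q=P[m]; print(n,nm,len(Q),Q.min(0).round(3),Q.max(0).round(3))
        img=np.zeros((600,600,3),np.uint8)
        for q in Q:
            col=int(np.clip(q[2]/0.15,0,1)*255)
            c3=cv2.applyColorMap(np.uint8([[col]]),cv2.COLORMAP_JET)[0,0]
            cv2.circle(img,(int((y1-q[1])*2400),int((x1-q[0])*2000)),2,c3.tolist(),-1)
        cv2.imwrite(f"pics/map_{n}_{nm}.png",img)
    
for p in (s,t):
  for u,v in [(344,269),(288,191)]: pass
print(atz(t,288,191,0),atz(s,344,269,0),atz(t,384,187,0),atz(s,263,209,0))
print("wt",atz(t,372.3,179.2,.136),atz(s,269.6,175.6,.136)); print("gm",atz(t,281.3,180.3,.115),atz(s,338.1,234.6,.115))
E
cd pics; python3 -c "
import cv2,numpy as np
a=[cv2.imread(f'map_{n}_{k}.png') for n in 'st' for k in ('stand','rack')]
cv2.imwrite('maps.png',cv2.resize(np.vstack([np.hstack(a[:2]),np.hstack(a[2:])]),(600,600)))"
```

```text
s plane [-0.00185997 -0.00150107  0.00105002] res 0.0016643373000792437
s stand 3728 [ 0.4  -0.05  0.01] [0.604 0.17  0.118]
s rack 2000 [ 0.427 -0.286  0.01 ] [ 0.574 -0.05   0.138]
t plane [-0.00067189  0.00017827  0.00029642] res 0.002514604020564723
t stand 1690 [ 0.454 -0.05   0.01 ] [0.599 0.167 0.121]
t rack 1359 [ 0.422 -0.283  0.011] [ 0.568 -0.05   0.143]
[0.5245783  0.08849468 0.        ] [0.53181101 0.10192638 0.        ] [ 0.53146013 -0.21679941  0.        ] [ 0.52803232 -0.21679457  0.        ]
wt [ 0.53461149 -0.16225348  0.136     ] [ 0.52784089 -0.16712378  0.136     ]
gm [0.54006801 0.09799121 0.115     ] [0.54697708 0.09652646 0.115     ]
```

View pics/maps.png

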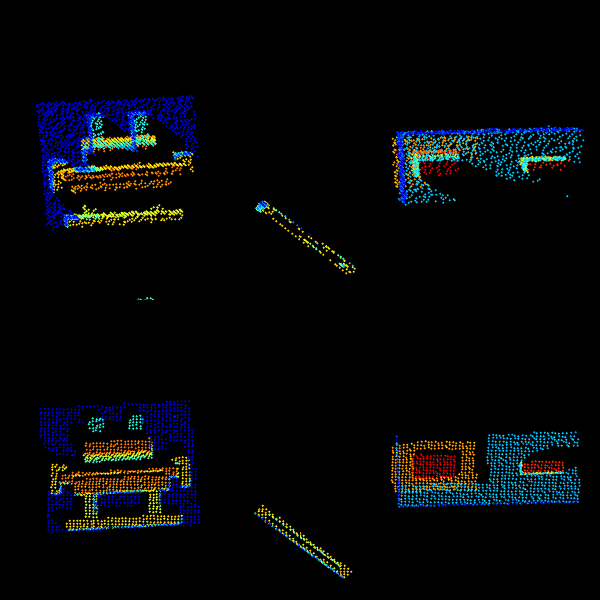

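Run:
```python
from h import *
s=pickle.load(open("scene0.pkl","rb"));t=pickle.load(open("top0.pkl","rb"))
for n,p in (("s",s),("t",t)):
    P=cloud(p)
    def reg(x0,x1,y0,y1,z0,z1):
        return P[(P[...,0]>x0)&(P[...,0]<x1)&(P[...,1]>y0)&(P[...,1]<y1)&(P[...,2]>z0)&(P[...,2]<z1)]
    for nm,box in {"base":(.44,.65,.02,.18,.008,.022),"high":(.44,.65,.02,.18,.105,.125),"rackrim":(.46,.6,-.32,-.12,.04,.054),"flange":(.46,.6,-.22,-.1,.104,.118),"head":(.46,.6,-.22,-.1,.13,.145),"spacer":(.46,.6,-.32,-.22,.12,.14)}.items():
        Q=reg(*box)
        if len(Q)<10: print(n,nm,len(Q));continue
        (c,wh,a)=cv2.minAreaRect(Q[:,:2].astype(np.float32)*1000)
        print(n,nm,len(Q),"rect",np.round(c,1),np.round(wh,1),round(a,1),"mean",Q.mean(0).round(4))
    # blade faces
    Q=reg(.46,.6,-.22,-.12,.055,.098); print(n,"blade")
    for z in np.arange(.055,.1,.006):
        q=Q[(abs(Q[:,2]-z)<.003)]; q=q[abs(q[:,1]+.165)<.012]
        if len(q): print(round(z,3),len(q),q[:,0].min().round(4),np.median(q[:,0]).round(4),q[:,0].max().round(4))
print("origin", atz(t,370,189,.008),atz(s,274,219,.008))
# edge profile stand: high points in yaw frame
for n,p in (("s",s),("t",t)):
    P=cloud(p);Q=P[(P[...,0]>.44)&(P[...,0]<.65)&(P[...,1]>.06)&(P[...,1]<.13)&(P[...,2]>.108)&(P[...,2]<.125)]
    print(n,np.round(np.sort(Q[:,0]+np.tan(np.radians(3))*(Q[:,1]-.095))*1000).astype(int).tolist())
```

```text
s base 1065 rect [538.2  99.9] [128.  131.2] 4.3 mean [0.565  0.1201 0.0152]
s high 519 rect [537.4  99.8] [ 53.9 101.4] 4.8 mean [0.5368 0.1013 0.1121]
s rackrim 672 rect [ 535.2 -209.2] [ 72.4 155.7] 2.9 mean [ 0.5458 -0.1955  0.0476]
s flange 237 rect [ 536.7 -162.8] [52.3 70.6] 0.6 mean [ 0.544  -0.1537  0.1089]
s head 103 rect [ 537.  -163.1] [24.8 39.2] 3.6 mean [ 0.5388 -0.1611  0.1354]
s spacer 53 rect [ 537. -254.] [13.6 40. ] 0.3 mean [ 0.5376 -0.2502  0.1261]
s blade
0.055 2 0.5405 0.5412 0.5419
0.061 10 0.5404 0.5415 0.5429
0.067 6 0.5399 0.5432 0.544
0.073 7 0.5427 0.5435 0.5439
0.079 9 0.5438 0.5446 0.5457
0.085 3 0.545 0.5454 0.5461
t base 626 rect [533.3 104.4] [125.6 134.4] 3.8 mean [0.5417 0.0947 0.0147]
t high 329 rect [524.2 105.6] [78.7 93.7] 40.0 mean [0.5282 0.1002 0.1119]
t rackrim 645 rect [ 531.2 -207. ] [ 70.7 151.6] 2.0 mean [ 0.5233 -0.2194  0.0474]
t flange 278 rect [ 533.7 -161.4] [49.8 70.7] 2.3 mean [ 0.5314 -0.16    0.1083]
t head 112 rect [ 532.9 -161.4] [35.  23.7] 88.0 mean [ 0.5329 -0.1611  0.1355]
t spacer 59 rect [ 532.6 -251.4] [12.3 35.6] 2.2
[... 2403 characters left out ...]
 521, 521, 522, 522, 522, 522, 522, 522, 522, 522, 523, 523, 523, 523, 523, 523, 523, 524, 524, 526, 527, 527, 527, 527, 527, 528, 528, 528, 528, 528, 528, 528, 528, 528, 528, 528, 528, 528, 528, 528, 529, 529, 529, 529, 529, 529, 529, 530, 530, 530, 530, 530, 530, 530, 546, 547, 547, 547, 547, 547, 548, 548, 548, 548, 548, 548, 548, 548, 548, 549, 549, 549, 549, 549, 549, 549, 549, 549, 549, 550, 550, 551, 551, 551, 551, 551, 551, 551, 551, 552, 552, 552, 552, 552, 552, 552, 552, 553, 553, 553, 554, 554, 554, 554, 554, 554, 555, 555, 555, 555, 555, 555, 555, 556, 556, 556, 556, 556, 556, 557, 557, 557, 557, 558, 558, 558, 558, 558, 558, 558, 558, 558, 558, 559, 559, 559, 559, 559, 560, 561]
```

```bash
cat >> h.py <<'E'
from scipy.spatial.transform import Rotation as Ro
def goto(pos,yaw):
    st=read_state(); R=Ro.from_rotvec(st["tcp_rot"])
    y=np.array([np.cos(yaw),np.sin(yaw),0]); z=np.array([0,0,-1.]); x=np.cross(y,z)
    Rt=Ro.from_matrix(np.c_[x,y,z])
    print("slide cm",(R.inv().apply(np.array(pos)-st["tool_pos"])*100).round(3),"rot",(R.inv()*Rt).as_rotvec().round(4))
def st():
    s=read_state(); R=Ro.from_rotvec(s["tcp_rot"]).as_matrix()
    print("t",s["time"],"p",s["tool_pos"].round(4),"yaw",np.degrees(np.arctan2(R[1,1],R[0,1])).round(2),"z",R[:,2].round(4),"F",s["wrist_force"].round(2),"M",s["torque"].round(3),"w",round(s["width"],3))
E
python3 - <<'E'
from h import *
s=pickle.load(open("scene0.pkl","rb"));t=pickle.load(open("top0.pkl","rb"))
goto([.535,-.162,.22],np.radians(2))
for n,p in (("s",s),("t",t)):
    P=cloud(p)
    def edge(m,sgn,y0,y1,bw=.005):
        Q=P[m]; xs=[];ys=[]
        for y in np.arange(y0,y1,bw):
            q=Q[abs(Q[:,1]-y)<bw/2]
            if len(q): ys.append(y); xs.append(q[:,0].max() if sgn>0 else q[:,0].min())
        c=np.polyfit(ys,xs,1); r=np.array(xs)-np.polyval(c,ys); k=abs(r)<.0015
        c=np.polyfit(np.array(ys)[k],np.array(xs)[k],1); return -np.degrees(np.arctan(c[0])).round(2), np.polyval(c,.098).round(4), r.std().round(4)
    z=P[...,2];X=P[...,0];Y=P[...,1]
    print(n,"cassface",edge((z>.11)&(z<.125)&(X<.541)&(X>.515),1,.06,.14))
    print(n,"backstop face",edge((z>.11)&(z<.125)&(X>.541)&(X<.6),-1,.076,.124))
    print(n,"backstop rear",edge((z>.11)&(z<.125)&(X>.541)&(X<.6),1,.076,.124))
    Q=P[(z>.11)&(z<.122)&(X>.541)&(X<.6)]; print("bs y",np.percentile(Q[:,1],[0,2,98,100]).round(4))
    Q=P[(z>.11)&(z<.122)&(X>.515)&(X<.541)]; print("cas y",np.percentile(Q[:,1],[0,2,98,100]).round(4))
    print("rack front", edge((z>.04)&(z<.055)&(X>.5)&(X<.6)&(Y<-.12),1,-.28,-.14), edge((z>.04)&(z<.055)&(X>.45)&(X<.6)&(Y<-.12),-1,-.28,-.14))
    print("head +x", edge((z>.131)&(z<.145)&(X>.5)&(X<.6)&(Y<-.12)&(Y>-.2),1,-.175,-.15,.003))
E
```

```text
slide cm [-55.768 -63.659   1.927] rot [-0.      0.      1.1731]
s cassface (np.float64(4.29), np.float64(0.5339), np.float64(0.0007))
s backstop face (np.float64(7.02), np.float64(0.5512), np.float64(0.001))
s backstop rear (np.float64(4.22), np.float64(0.5631), np.float64(0.0007))
bs y [-1.0578 -1.0545  0.1291  0.1311]
cas y [-1.0612 -1.0547  0.147   0.1499]
rack front (np.float64(1.75), np.float64(0.5603), np.float64(0.0009)) (np.float64(15.83), np.float64(0.4309), np.float64(0.0124))
head +x (np.float64(6.21), np.float64(0.5202), np.float64(0.0009))
t cassface (np.float64(3.38), np.float64(0.5291), np.float64(0.0007))
t backstop face (np.float64(4.58), np.float64(0.5479), np.float64(0.0008))
t backstop rear (np.float64(4.79), np.float64(0.5585), np.float64(0.0008))
bs y [-0.4216 -0.4176  0.1264  0.1281]
cas y [-0.4395 -0.4269  0.1454  0.1481]
rack front (np.float64(28.35), np.float64(0.3768), np.float64(0.0118)) (np.float64(1.85), np.float64(0.4867), np.float64(0.0007))
head +x (np.float64(4.19), np.float64(0.5245), np.float64(0.0007))
```

>>> play_rows(slide=[[-55.8,-63.7,1.9],[-55.8,-63.7,1.9],[-55.8,-63.7,1.9],[-55.8,-63.7,1.9],[-55.8,-63.7,1.9],[-55.8,-63.7,1.9],[-55.8,-63.7,1.9],[-55.8,-63.7,1.9],[-55.8,-63.7,1.9],[-55.8,-63.7,1.9],[-55.8,-63.7,1.9],[-55.8,-63.7,1.9]], delta_rot=[[0,0,1.173],[0,0,1.173],[0,0,1.173],[0,0,1.173],[0,0,1.173],[0,0,1.173],[0,0,1.173],[0,0,1.173],[0,0,1.173],[0,0,1.173],[0,0,1.173],[0,0,1.173]], hand=1)

```text
time: 2.7
tool_pos: [0.4144, 0.1608, 0.2285]
tcp_rot: [2.181, 2.26, 0.002]
wrist_force: [0.6, 1.2, -0.2]
width: 1.001
```

```bash
python3 -c "
from h import *
st(); goto([.535,-.162,.20],np.radians(2))"
```

```text
t 2.7 p [0.4144 0.1608 0.2285] yaw 2.02 z [ 1.4e-03  5.0e-04 -1.0e+00] F [ 0.64  1.15 -0.24] M [0.04  0.006 0.003] w 1.001
slide cm [-32.686  10.916   2.854] rot [ 0.0014 -0.0004  0.0003]
```

>>> play_rows(slide=[[-32.7,10.9,2.85],[-32.7,10.9,2.85],[-32.7,10.9,2.85],[-32.7,10.9,2.85],[-32.7,10.9,2.85],[-32.7,10.9,2.85],[-32.7,10.9,2.85],[-32.7,10.9,2.85],[-32.7,10.9,2.85],[-32.7,10.9,2.85],[-32.7,10.9,2.85]], delta_rot=[[0,0,0],[0,0,0],[0,0,0],[0,0,0],[0,0,0],[0,0,0],[0,0,0],[0,0,0],[0,0,0],[0,0,0],[0,0,0]])

```text
time: 3.62
tool_pos: [0.5346, -0.1625, 0.1997]
tcp_rot: [-2.184, -2.258, -0.002]
wrist_force: [-0.0, 0.6, 0.0]
width: 0.999
```

Run:
```python
from h import *
st(); goto([.535,-.162,.119],np.radians(2))
for n in ["scene","top"]:
    p=read_camera(n); pickle.dump(p,open(f"{n}1.pkl","wb"))
s=pickle.load(open("scene1.pkl","rb"));t=pickle.load(open("top1.pkl","rb"))
print(proj(s,[.535,-.162,.19]),proj(t,[.535,-.162,.19]))
a=cv2.resize(s["image"][110:230,200:340,::-1],None,fx=3,fy=3,interpolation=cv2.INTER_CUBIC)
b=cv2.resize(t["image"][120:240,310:450,::-1],None,fx=3,fy=3,interpolation=cv2.INTER_CUBIC)
cv2.imwrite("pics/a1.png",cv2.resize(np.hstack([a,b]),None,fx=.95,fy=.95))
```

```text
t 3.6167 p [ 0.5346 -0.1625  0.1997] yaw 1.9 z [ 4.0e-04  1.4e-03 -1.0e+00] F [-0.03  0.62  0.04] M [0.004 0.023 0.014] w 0.999
slide cm [0.036 0.039 8.073] rot [ 0.0005 -0.0014 -0.0017]
[266.54918082 159.24147902] [374.75058096 175.72063926]
```

View pics/a1.png

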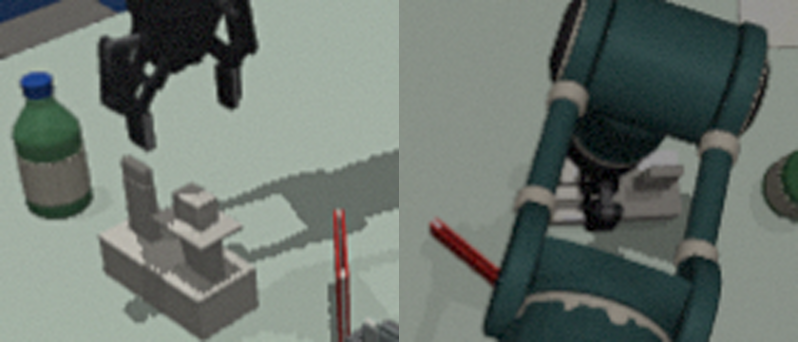

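>>> play_rows(slide=[[0,0,2.5],[0,0,5],[0,0,7],[0,0,8.1],[0,0,8.1],[0,0,8.1]], delta_rot=[[0,0,0],[0,0,0],[0,0,0],[0,0,0],[0,0,0],[0,0,0]])

```text
time: 4.22
tool_pos: [0.5341, -0.1597, 0.119]
tcp_rot: [-2.179, -2.262, -0.002]
wrist_force: [0.8, -0.7, 0.3]
width: 0.999
```

Run:
```python
from h import *
st()
s=read_camera("scene")
a=cv2.resize(s["image"][110:230,200:340,::-1],None,fx=5,fy=5,interpolation=cv2.INTER_CUBIC)
cv2.imwrite("pics/a2.png",a)
```

```text
t 4.2167 p [ 0.5341 -0.1597  0.119 ] yaw 2.13 z [-0.      0.0017 -1.    ] F [ 0.79 -0.67  0.34] M [-0.036 -0.01  -0.035] w 0.999
```

View pics/a2.png

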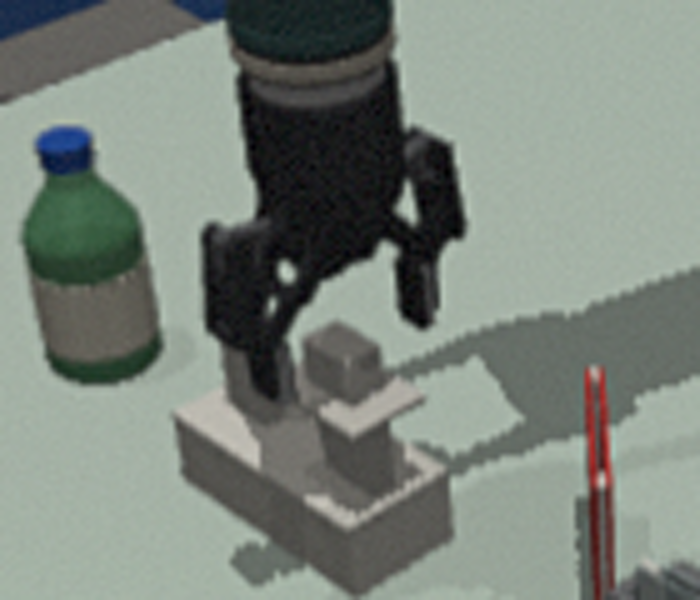

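>>> play_rows(slide=[[0,0,0],[0,0,0],[0,0,0],[0,0,0],[0,0,0],[0,0,0],[0,0,0],[0,0,0],[0,0,0],[0,0,0]], delta_rot=[[0,0,0],[0,0,0],[0,0,0],[0,0,0],[0,0,0],[0,0,0],[0,0,0],[0,0,0],[0,0,0],[0,0,0]], hand=0, force=35)

```text
time: 5.1
tool_pos: [0.5357, -0.1605, 0.1206]
tcp_rot: [2.179, 2.26, 0.004]
wrist_force: [1.4, 0.2, 4.1]
width: 0.278
```

```bash
python3 -c "
from h import *
st()"
```

```text
t 5.1 p [ 0.5357 -0.1605  0.1206] yaw 2.11 z [ 3.5e-03  5.0e-04 -1.0e+00] F [1.39 0.18 4.07] M [-0.048 -0.335 -0.06 ] w 0.278
```

>>> play_rows(slide=[[0,0,-1],[0,0,-3],[0,0,-6],[0,0,-9],[0,0,-12],[0,0,-13.5],[0,0,-13.5],[0,0,-13.5],[0,0,-13.5]], delta_rot=[[0,0,0],[0,0,0],[0,0,0],[0,0,0],[0,0,0],[0,0,0],[0,0,0],[0,0,0],[0,0,0]])

```text
time: 5.85
tool_pos: [0.5338, -0.1601, 0.2537]
tcp_rot: [-2.179, -2.261, -0.002]
wrist_force: [-0.1, 0.3, -0.2]
width: 0.271
```

Run:
```python
from h import *
st();goto([.549,.098,.255],np.radians(4.2))
s=read_camera("scene"); pickle.dump(s,open("scene2.pkl","wb"))
a=cv2.resize(s["image"][60:230,200:340,::-1],None,fx=3.5,fy=3.5,interpolation=cv2.INTER_CUBIC)
cv2.imwrite("pics/a3.png",a)
```

```text
t 5.85 p [ 0.5338 -0.1601  0.2537] yaw 2.11 z [ 0.      0.0015 -1.    ] F [-0.05  0.28 -0.2 ] M [ 0.041  0.042 -0.024] w 0.271
slide cm [25.741  2.468 -0.088] rot [ 0.0001 -0.0015 -0.0365]
```

View pics/a3.png

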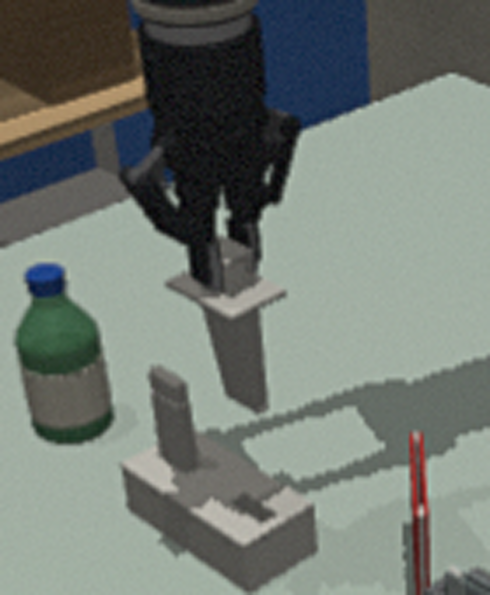

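>>> play_rows(slide=[[4,0.2,0],[8,0.6,0],[12,1,0],[16,1.4,0],[20,1.8,0],[23,2.1,0],[25,2.25,0],[25.95,2.3,0],[25.95,2.3,0],[25.95,2.3,0],[25.95,2.3,0]], delta_rot=[[0,0,0],[0,0,-0.01],[0,0,-0.02],[0,0,-0.0365],[0,0,-0.0365],[0,0,-0.0365],[0,0,-0.0365],[0,0,-0.0365],[0,0,-0.0365],[0,0,-0.0365],[0,0,-0.0365]])

```text
time: 6.82
tool_pos: [0.5467, 0.0988, 0.2527]
tcp_rot: [-2.138, -2.299, 0.002]
wrist_force: [0.4, -0.3, -0.9]
width: 0.276
```

Run:
```python
from h import *
st();goto([.547,.100,.255],np.radians(4.2))
for n in ["scene","top"]:
    p=read_camera(n); pickle.dump(p,open(f"{n}3.pkl","wb"))
    P=cloud(p); z=P[...,2];X=P[...,0];Y=P[...,1]; print(n)
    for h in np.arange(.135,.27,.008):
        q=P[(abs(z-h)<.004)&(abs(Y-.1)<.05)&(abs(X-.545)<.045)]
        r=P[(abs(z-h)<.004)&(abs(Y-.1)<.012)&(abs(X-.545)<.045)]
        if len(r): print(round(h,3),len(q),"x",r[:,0].min().round(4),np.median(r[:,0]).round(4),r[:,0].max().round(4),"y",q[:,1].min().round(4),q[:,1].max().round(4))
s=pickle.load(open("scene3.pkl","rb"))
P=cloud(s); 
a=cv2.resize(s["image"][110:310,260:420,::-1],None,fx=3,fy=3,interpolation=cv2.INTER_CUBIC)
cv2.imwrite("pics/a4.png",a)
```

```text
t 6.8167 p [0.5467 0.0988 0.2527] yaw 4.15 z [-2.5e-03  9.0e-04 -1.0e+00] F [ 0.45 -0.33 -0.88] M [-0.039  0.011  0.011] w 0.276
slide cm [ 0.115  0.042 -0.225] rot [-0.0024 -0.0011 -0.0008]
scene
0.143 33 x 0.5352 0.5448 0.547 y 0.0773 0.1134
0.151 38 x 0.5351 0.5468 0.5495 y 0.0787 0.1145
0.159 43 x 0.5355 0.5471 0.5494 y 0.0771 0.114
0.167 42 x 0.5355 0.5485 0.5508 y 0.0772 0.1135
0.175 49 x 0.5357 0.5497 0.5508 y 0.078 0.114
0.183 44 x 0.5364 0.5506 0.5535 y 0.0765 0.114
0.191 52 x 0.5356 0.5518 0.555 y 0.0777 0.1149
0.199 54 x 0.5358 0.5529 0.5547 y 0.0768 0.1141
0.207 55 x 0.5325 0.5543 0.5566 y 0.078 0.1138
0.215 43 x 0.5339 0.5555 0.5586 y 0.0798 0.1142
0.223 5 x 0.5562 0.5562 0.5572 y 0.0942 0.1145
0.239 339 x 0.522 0.5665 0.5736 y 0.0617 0.1317
0.247 45 x 0.5312 0.5606 0.5695 y 0.0697 0.1141
0.255 63 x 0.5229 0.5654 0.5739 y 0.0943 0.1141
0.263 76 x 0.5234 0.5651 0.5733 y 0.0924 0.1146
top
0.143 1 x 0.5335 0.5335 0.5335 y 0.0961 0.0961
0.159 1 x 0.5333 0.5333 0.5333 y 0.0943 0.0943
0.239 25 x 0.5225 0.5236 0.5246 y 0.0861 0.1275
0.247 4 x 0.5269 0.5269 0.5269 y 0.0852 0.1269
0.255 1 x 0.5249 0.5249 0.5249 y 0.0896 0.0896
0.263 3 x 0.5218 0.5218 0.5218 y 0.0838 0.0892
```

View pics/a4.png

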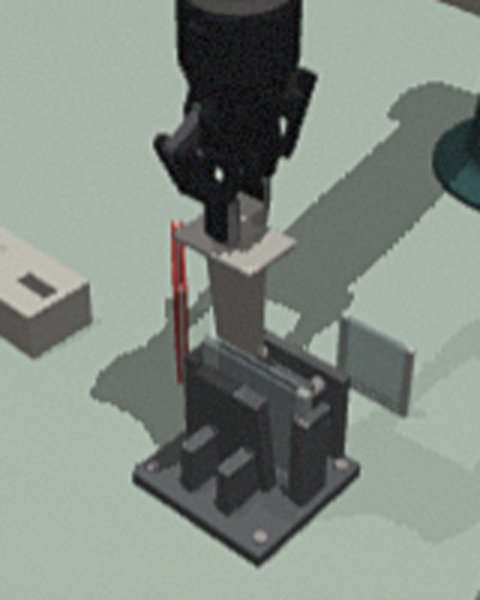

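Run:
```python
from h import *
s=pickle.load(open("scene0.pkl","rb"))
P=cloud(s); z=P[...,2];X=P[...,0];Y=P[...,1]
c,sn=np.cos(np.radians(4.2)),np.sin(np.radians(4.2))
U=(X-.5342)*c+(Y-.098)*sn; V=-(X-.5342)*sn+(Y-.098)*c
for h in np.arange(.045,.125,.006):
    for v0,v1 in ((-.042,-.031),(-.028,-.01),(-.01,.01),(.01,.028),(.031,.042)):
        q=U[(abs(z-h)<.003)&(V>v0)&(V<v1)&(abs(U)<.05)]
        if len(q): print(round(h,3),v0,len(q),(np.sort(q)*1000).round(1).tolist()[:40])
```

```text
0.045 -0.028 16 [19.9, 21.7, 22.1, 26.3, 26.6, 29.9, 33.6, 33.7, 36.5, 40.4, 40.7, 43.6, 44.2, 46.5, 49.5, 49.9]
0.045 -0.01 8 [17.6, 17.8, 17.8, 18.2, 18.3, 18.4, 18.4, 19.0]
0.045 0.01 22 [-3.2, -1.6, -1.3, -1.1, 17.1, 18.5, 19.4, 23.1, 24.2, 28.0, 30.0, 30.2, 33.6, 34.1, 37.0, 37.3, 40.6, 40.6, 43.3, 43.9, 47.2, 48.1]
0.045 0.031 11 [-3.0, -3.0, -2.4, -1.8, -1.2, -0.6, -0.3, 1.1, 7.0, 14.8, 17.4]
0.051 -0.028 20 [19.5, 20.6, 21.6, 23.0, 26.3, 26.7, 29.8, 30.9, 33.7, 34.2, 36.1, 36.2, 40.4, 41.7, 42.8, 43.2, 45.7, 46.3, 49.3, 49.6]
0.051 -0.01 6 [17.8, 18.2, 18.4, 18.9, 19.5, 19.7]
0.051 0.01 21 [-1.6, -1.4, -1.1, 19.6, 19.9, 19.9, 21.2, 22.5, 23.5, 26.5, 28.6, 29.6, 30.1, 33.4, 34.9, 38.0, 40.0, 43.3, 43.6, 46.8, 47.4]
0.051 0.031 10 [-2.2, -1.6, -1.6, -1.4, -0.4, -0.0, 10.6, 14.7, 14.7, 17.8]
0.057 -0.028 48 [19.3, 19.9, 20.1, 20.8, 20.9, 21.5, 21.9, 22.3, 22.6, 23.9, 24.0, 24.2, 24.3, 25.5, 25.7, 26.5, 27.0, 28.2, 29.0, 30.2, 31.4, 32.2, 33.4, 34.4, 34.5, 35.2, 36.0, 37.1, 37.5, 38.2, 39.5, 39.8, 39.8, 40.3, 42.1, 42.4, 43.2, 43.4, 44.1, 44.3]
0.057 -0.01 14 [18.5, 19.0, 19.4, 1
[... 6721 characters left out ...]
 19.8, 20.5, 21.3, 21.6, 21.7, 22.2, 22.9, 23.6, 23.9, 24.0, 24.7, 25.4, 26.4, 27.1, 28.5]
0.117 -0.01 49 [-11.3, -10.7, -10.6, -9.8, -9.6, -9.2, -9.1, -8.1, -7.8, -7.3, -7.1, -7.0, -4.1, -3.7, -3.2, -2.8, -1.8, -1.7, -1.6, -1.2, -0.9, -0.5, -0.4, 16.2, 17.0, 17.3, 17.6, 17.7, 18.4, 18.6, 19.0, 19.2, 19.9, 20.2, 20.4, 20.6, 20.8, 21.2, 21.3, 22.1]
0.117 0.01 37 [-10.6, -10.3, -9.7, -8.6, -8.5, -8.2, -8.0, -7.6, -3.5, -2.6, -2.5, -1.8, -1.2, -1.1, -0.7, -0.0, 1.7, 15.7, 17.4, 18.1, 18.5, 19.4, 19.7, 20.3, 20.4, 20.6, 20.9, 21.2, 23.4, 24.1, 24.4, 24.8, 24.9, 25.0, 27.1, 27.9, 30.2]
0.117 0.031 16 [-11.2, -10.7, -9.5, -9.3, -9.3, -7.8, -7.8, -7.8, -5.5, -3.5, -2.9, -1.4, -0.2, 0.2, 22.5, 26.1]
```

>>> play_rows(slide=[[0.2,0.08,0.5],[0.2,0.08,1.2],[0.2,0.08,1.8],[0.2,0.08,2.4],[0.2,0.08,3.0],[0.2,0.08,3.6],[0.2,0.08,4.2],[0.2,0.08,4.7],[0.2,0.08,4.7]], delta_rot=[[0,0,0],[0,0,0],[0,0,0],[0,0,0],[0,0,0],[0,0,0],[0,0,0],[0,0,0],[0,0,0]])

```text
time: 7.67
tool_pos: [0.5467, 0.1007, 0.2046]
tcp_rot: [-2.138, -2.297, 0.003]
wrist_force: [0.1, 0.3, -1.6]
width: 0.275
```

Run:
```python
from h import *
st()
s=read_camera("scene"); pickle.dump(s,open("scene4.pkl","wb"))
P=cloud(s); z=P[...,2];X=P[...,0];Y=P[...,1]
c,sn=np.cos(np.radians(4.2)),np.sin(np.radians(4.2))
U=(X-.5328)*c+(Y-.1)*sn; V=-(X-.5328)*sn+(Y-.1)*c
for h in np.arange(.093,.2,.006):
    q=U[(abs(z-h)<.003)&(abs(V)<.014)&(U>-.006)&(U<.05)]; v=V[(abs(z-h)<.003)&(abs(V)<.06)&(U>.005)&(U<.03)]
    if len(q): print(round(h,3),len(q),np.median(q).round(4),v.min().round(4) if len(v) else 0,v.max().round(4) if len(v) else 0)
a=cv2.resize(s["image"][130:310,270:410,::-1],None,fx=3.3,fy=3.3,interpolation=cv2.INTER_CUBIC)
cv2.imwrite("pics/a5.png",a)
```

```text
t 7.6667 p [0.5467 0.1007 0.2046] yaw 4.11 z [-0.0039  0.001  -1.    ] F [ 0.12  0.35 -1.6 ] M [-0.003  0.013  0.033] w 0.275
0.093 14 0.0261 -0.0596 0.0583
0.099 17 0.0276 -0.0595 0.0581
0.105 22 0.0277 -0.0314 0.0581
0.111 43 0.0263 -0.0324 0.0297
0.117 58 0.0195 -0.0298 0.0288
0.123 27 0.0161 -0.0209 0.0144
0.129 22 0.0173 -0.0232 0.0152
0.135 20 0.0175 -0.0212 0.0141
0.141 27 0.0186 -0.0203 0.0146
0.147 21 0.0197 -0.0201 0.015
0.153 28 0.0206 -0.0227 0.0155
0.159 26 0.0211 -0.0211 0.0162
0.165 23 0.0224 -0.0198 0.0138
0.171 6 0.0235 -0.0191 0.0143
0.189 40 0.0375 -0.0396 0.0317
0.195 61 0.0302 -0.0368 0.0318
```

View pics/a5.png

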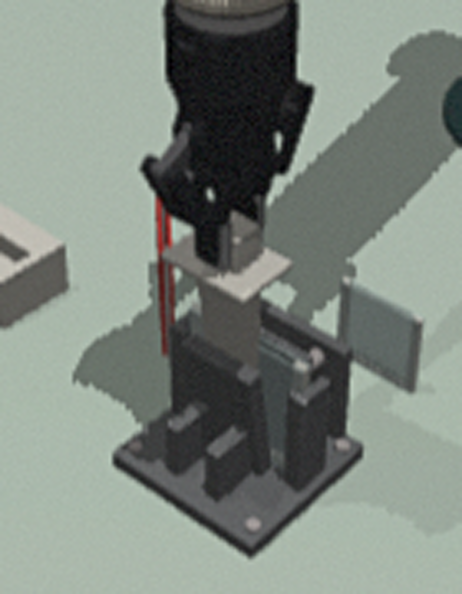

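>>> play_rows(slide=[[0.1,-0.05,0.4],[0.25,-0.1,0.8],[0.25,-0.1,1.2],[0.25,-0.1,1.6],[0.25,-0.1,1.9],[0.25,-0.1,1.9],[0.25,-0.1,1.9]], delta_rot=[[0,0,0],[0,0,0],[0,0,0],[0,0,0],[0,0,0],[0,0,0],[0,0,0]])

```text
time: 8.3
tool_pos: [0.5456, 0.1031, 0.186]
tcp_rot: [-2.138, -2.297, 0.003]
wrist_force: [0.1, 0.3, -1.0]
width: 0.272
```

```bash
python3 -c "
from h import *
st()"
```

```text
t 8.3 p [0.5456 0.1031 0.186 ] yaw 4.11 z [-0.0037  0.001  -1.    ] F [ 0.15  0.25 -1.03] M [ 0.03   0.048 -0.05 ] w 0.272
```

>>> play_rows(slide=[[0,0,0.1],[0,0,0.2],[0,0,0.3],[0,0,0.4],[0,0,0.4],[0,0,0.4]], delta_rot=[[0,0,0],[0,0,0],[0,0,0],[0,0,0],[0,0,0],[0,0,0]])

```text
time: 8.8
tool_pos: [0.5453, 0.1031, 0.1818]
tcp_rot: [-2.138, -2.297, 0.003]
wrist_force: [-0.4, -0.5, -0.8]
width: 0.273
```

>>> play_rows(slide=[[0,0,0.1],[0,0,0.2],[0,0,0.3],[0,0,0.3],[0,0,0.3]], delta_rot=[[0,0,0],[0,0,0],[0,0,0],[0,0,0],[0,0,0]])

```text
time: 9.22
tool_pos: [0.545, 0.1031, 0.1785]
tcp_rot: [-2.137, -2.297, 0.004]
wrist_force: [-0.8, -1.0, -1.0]
width: 0.276
```

>>> play_rows(slide=[[0,0,0.1],[0,0,0.2],[0,0,0.3],[0,0,0.3],[0,0,0.3]], delta_rot=[[0,0,0],[0,0,0],[0,0,0],[0,0,0],[0,0,0]])

```text
time: 9.63
tool_pos: [0.5447, 0.103, 0.1752]
tcp_rot: [-2.137, -2.296, 0.005]
wrist_force: [-1.9, 1.0, -0.3]
width: 0.276
```

>>> play_rows(slide=[[0,-0.03,0.1],[0,-0.03,0.2],[0,-0.03,0.2],[0,-0.03,0.2]], delta_rot=[[0,0,0],[0,0,0],[0,0,0],[0,0,0]])

```text
time: 9.97
tool_pos: [0.5447, 0.1031, 0.1735]
tcp_rot: [-2.138, -2.296, 0.004]
wrist_force: [-2.7, 0.6, 2.6]
width: 0.275
```

Run:
```python
from h import *
st()
s=read_camera("scene"); pickle.dump(s,open("scene5.pkl","wb"))
P=cloud(s); z=P[...,2];X=P[...,0];Y=P[...,1]
c,sn=np.cos(np.radians(4.2)),np.sin(np.radians(4.2))
U=(X-.5328)*c+(Y-.1)*sn; V=-(X-.5328)*sn+(Y-.1)*c
for h in np.arange(.117,.18,.006):
    q=U[(abs(z-h)<.003)&(abs(V)<.014)&(U>.012)&(U<.05)]; v=V[(abs(z-h)<.003)&(abs(V)<.06)&(U>.005)&(U<.03)]
    if len(q): print(round(h,3),len(q),np.median(q).round(4),v.min().round(4) if len(v) else 0,v.max().round(4) if len(v) else 0)
q=U[(abs(z-.098)<.008)&(V<.045)&(V>.025)&(abs(U)<.012)]; print("cass face",np.median(q).round(4),len(q))
a=cv2.resize(s["image"][130:310,270:410,::-1],None,fx=3.3,fy=3.3,interpolation=cv2.INTER_CUBIC)
cv2.imwrite("pics/a6.png",a)
```

```text
t 9.9667 p [0.5447 0.1031 0.1735] yaw 4.1 z [-5.e-03  9.e-04 -1.e+00] F [-2.7   0.58  2.6 ] M [-0.061  0.616 -0.096] w 0.275
0.117 43 0.0204 -0.0313 0.0272
0.123 19 0.0187 -0.0173 0.0175
0.129 16 0.0194 -0.0168 0.0173
0.135 17 0.0213 -0.0196 0.018
0.141 1 0.0222 0.0134 0.0134
0.153 1 0.0347 0 0
0.159 51 0.0334 -0.0362 0.0334
0.165 23 0.0302 -0.0348 0.0323
0.171 10 0.0306 -0.0191 0.0177
0.177 25 0.0319 -0.0178 0.0174
cass face -0.0002 35
```

View pics/a6.png

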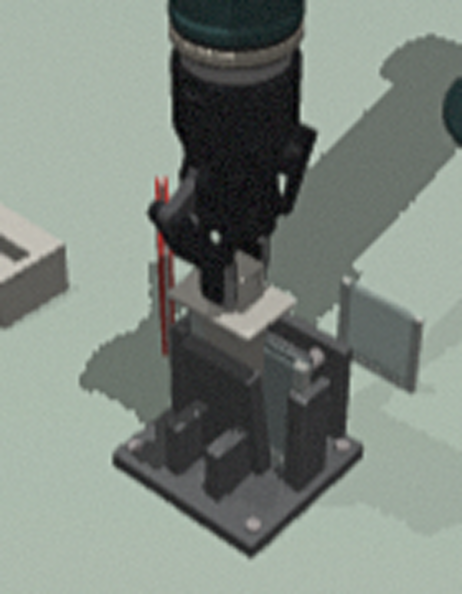

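>>> play_rows(slide=[[0,0,0.05],[0,0,0.1],[0,0,0.1]], delta_rot=[[0,0,0],[0,0,0],[0,0,0]])

```text
time: 10.27
tool_pos: [0.5448, 0.1031, 0.1729]
tcp_rot: [-2.138, -2.296, 0.004]
wrist_force: [-3.4, -0.4, 4.8]
width: 0.273
```

Now open and rise above the head.

>>> play_rows(slide=[[0,0,0],[0,0,0],[0,0,0],[0,0,0],[0,0,0],[0,0,0],[0,0,0]], delta_rot=[[0,0,0],[0,0,0],[0,0,0],[0,0,0],[0,0,0],[0,0,0],[0,0,0]], hand=1)

```text
time: 10.85
tool_pos: [0.5448, 0.1031, 0.1728]
tcp_rot: [-2.138, -2.296, 0.004]
wrist_force: [0.4, 0.0, -0.3]
width: 1.001
```

>>> play_rows(slide=[[0,0,-1],[0,0,-3],[0,0,-5],[0,0,-5],[0,0,-5]], delta_rot=[[0,0,0],[0,0,0],[0,0,0],[0,0,0],[0,0,0]])

```text
time: 11.27
tool_pos: [0.5465, 0.1033, 0.2251]
tcp_rot: [-2.14, -2.298, -0.002]
wrist_force: [-0.0, 0.3, -0.8]
width: 1.0
```

```bash
cat > look.py <<'E'
from h import *
import sys
st()
s=read_camera("scene"); pickle.dump(s,open("sl.pkl","wb"))
P=cloud(s); z=P[...,2];X=P[...,0];Y=P[...,1]
c,sn=np.cos(np.radians(4.2)),np.sin(np.radians(4.2))
U=(X-.5328)*c+(Y-.1)*sn; V=-(X-.5328)*sn+(Y-.1)*c
for h in np.arange(.117,.2,.006):
    q=U[(abs(z-h)<.003)&(abs(V)<.014)&(U>.012)&(U<.05)]; v=V[(abs(z-h)<.003)&(abs(V)<.06)&(U>.005)&(U<.03)]
    if len(q): print(round(h,3),len(q),np.median(q).round(4),v.min().round(4) if len(v) else 0,v.max().round(4) if len(v) else 0)
q=U[(abs(z-.098)<.008)&(V<.045)&(V>.025)&(abs(U)<.012)]; print("cass face",np.median(q).round(4),len(q))
m=(abs(V)<.03)&(U>-.01)&(U<.04)&(z<.2)
ht=np.nanmax(np.where(m&(z<.2),z,np.nan)); T=m&(z>.178)&(z<.195)
print("head top z",np.median(z[T]).round(4),T.sum(),"U,V",np.median(U[T]).round(4),np.median(V[T]).round(4),U[T].min().round(4),U[T].max().round(4))
a=cv2.resize(s["image"][130:310,270:410,::-1],None,fx=3.3,fy=3.3,interpolation=cv2.INTER_CUBIC)
cv2.imwrite(sys.argv[1],a)
E
python3 look.py pics/a7.png
```

```text
t 11.2667 p [0.5465 0.1033 0.2251] yaw 4.09 z [-3.0e-04  1.6e-03 -1.0e+00] F [-0.03  0.33 -0.81] M [ 0.     0.068 -0.007] w 1.0
0.117 47 0.0212 -0.0315 0.0307
0.123 16 0.0189 -0.0186 0.0174
0.129 15 0.0199 -0.017 0.0173
0.135 14 0.0208 -0.0194 0.0164
0.153 1 0.0372 0 0
0.159 73 0.0327 -0.0365 0.0347
0.165 22 0.0249 -0.0279 0.0289
0.171 25 0.0247 -0.0191 0.0181
0.177 20 0.0248 -0.019 0.017
0.183 27 0.0242 -0.0184 0.0174
0.189 60 0.0195 -0.0188 0.0171
cass face -0.0004 37
head top z 0.188 191 U,V 0.0178 0.0022 0.0012 0.0262
```

View pics/a7.png

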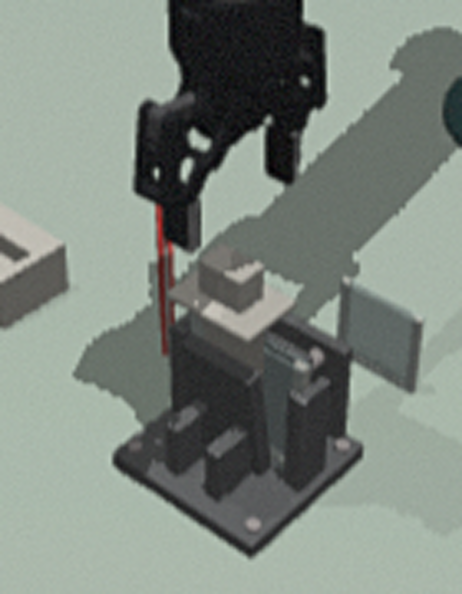

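>>> play_rows(slide=[[-0.1,-0.17,0],[-0.1,-0.17,0],[-0.1,-0.17,0],[-0.1,-0.17,0],[-0.1,-0.17,0],[-0.1,-0.17,1],[-0.1,-0.17,1.8],[-0.1,-0.17,2.2],[-0.1,-0.17,2.4],[-0.1,-0.17,2.5],[-0.1,-0.17,2.5]], delta_rot=[[0,0,0],[0,0,0],[0,0,0],[0,0,0],[0,0,0],[0,0,0],[0,0,0],[0,0,0],[0,0,0],[0,0,0],[0,0,0]], hand=0)

```text
time: 12.23
tool_pos: [0.5435, 0.102, 0.198]
tcp_rot: [-2.138, -2.297, 0.003]
wrist_force: [-0.2, -0.9, 0.7]
width: 0.002
```

```bash
python3 look.py pics/a8.png
```

```text
t 12.2333 p [0.5435 0.102  0.198 ] yaw 4.09 z [-0.0039  0.0011 -1.    ] F [-0.2  -0.91  0.69] M [ 0.007 -0.003 -0.055] w 0.002
0.117 45 0.0208 -0.0311 0.0292
0.123 16 0.0186 -0.0189 0.0173
0.129 15 0.0196 -0.0169 0.0171
0.135 14 0.021 -0.0201 0.0167
0.153 2 0.0366 0.0329 0.0329
0.159 75 0.0318 -0.036 0.0343
0.165 22 0.0245 -0.0328 0.0323
0.171 22 0.0247 -0.0188 0.0171
0.177 24 0.0245 -0.0197 0.0171
0.183 20 0.0247 -0.0191 0.0171
0.189 50 0.0212 -0.0192 0.0169
0.195 10 0.0171 -0.0011 0.0121
cass face -0.0002 41
head top z 0.1873 149 U,V 0.0214 0.006 0.0015 0.0265
```

View pics/a8.png

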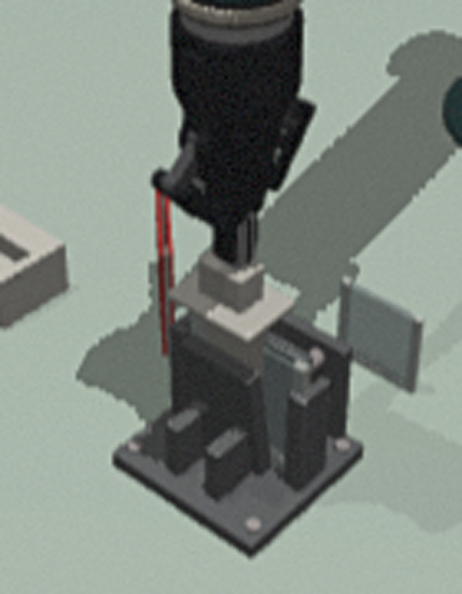

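>>> play_rows(slide=[[0,0.08,0.05],[0,0.08,0.1],[0,0.08,0.15],[0,0.08,0.15]], delta_rot=[[0,0,0],[0,0,0],[0,0,0],[0,0,0]])

```text
time: 12.62
tool_pos: [0.5446, 0.1021, 0.197]
tcp_rot: [-2.139, -2.297, 0.002]
wrist_force: [0.1, 0.3, -0.1]
width: 0.003
```

>>> play_rows(slide=[[0,0,0.05],[0,0,0.1],[0,0,0.1]], delta_rot=[[0,0,0],[0,0,0],[0,0,0]])

```text
time: 12.87
tool_pos: [0.5447, 0.1021, 0.1964]
tcp_rot: [-2.139, -2.297, 0.001]
wrist_force: [0.4, -0.0, 2.2]
width: -0.0
```

Contact (2 N); advance in small steps.

>>> play_rows(slide=[[0,0,0.05],[0,0,0.1],[0,0,0.1]], delta_rot=[[0,0,0],[0,0,0],[0,0,0]])

```text
time: 13.12
tool_pos: [0.5447, 0.1022, 0.196]
tcp_rot: [-2.139, -2.297, 0.001]
wrist_force: [-2.5, -0.4, 3.9]
width: 0.001
```

>>> play_rows(slide=[[0,0,0.05],[0,0,0.1],[0,0,0.12],[0,0,0.12]], delta_rot=[[0,0,0],[0,0,0],[0,0,0],[0,0,0]])

```text
time: 13.45
tool_pos: [0.5447, 0.1022, 0.1955]
tcp_rot: [-2.139, -2.297, 0.001]
wrist_force: [-3.0, -0.8, 5.9]
width: 0.003
```

>>> play_rows(slide=[[0,0,0.08],[0,0,0.15],[0,0,0.18],[0,0,0.18]], delta_rot=[[0,0,0],[0,0,0],[0,0,0],[0,0,0]])

```text
time: 13.78
tool_pos: [0.5446, 0.1023, 0.1948]
tcp_rot: [-2.139, -2.297, 0.001]
wrist_force: [-4.5, -0.7, 8.3]
width: -0.001
```

>>> play_rows(slide=[[0,-0.03,0.08],[0,-0.06,0.15],[0,-0.06,0.19],[0,-0.06,0.19]], delta_rot=[[0,0,0],[0,0,0],[0,0,0],[0,0,0]])

```text
time: 14.12
tool_pos: [0.5444, 0.1023, 0.1943]
tcp_rot: [-2.139, -2.298, -0.001]
wrist_force: [-3.2, -0.8, 9.0]
width: 0.002
```

>>> play_rows(slide=[[0,-0.03,0.1],[0,-0.06,0.2],[0,-0.06,0.24],[0,-0.06,0.24]], delta_rot=[[0,0,0],[0,0,0],[0,0,0],[0,0,0]])

```text
time: 14.45
tool_pos: [0.5444, 0.1024, 0.1938]
tcp_rot: [-2.14, -2.299, -0.003]
wrist_force: [-2.9, -0.4, 11.3]
width: -0.0
```

```bash
python3 look.py pics/a9.png
```

```text
t 14.45 p [0.5444 0.1024 0.1938] yaw 4.1 z [ 7.e-04  2.e-03 -1.e+00] F [-2.92 -0.41 11.27] M [-0.128  0.674  0.004] w -0.0
0.117 42 0.0208 -0.031 0.029
0.123 19 0.0189 -0.0183 0.0172
0.129 16 0.0195 -0.0202 0.0174
0.135 6 0.0208 -0.0133 0.0152
0.153 11 0.037 -0.0071 0.0337
0.159 74 0.0297 -0.0347 0.0337
0.165 21 0.0244 -0.017 0.0174
0.171 24 0.0242 -0.0166 0.0171
0.177 22 0.0242 -0.014 0.0173
0.183 41 0.0232 -0.0181 0.0179
0.189 16 0.0196 -0.0167 0.016
0.195 20 0.0221 -0.0083 0.013
cass face -0.0006 30
head top z 0.1852 124 U,V 0.0201 0.0086 -0.0009 0.0262
```

>>> play_rows(slide=[[0,-0.03,0.1],[0,-0.05,0.2],[0,-0.05,0.28],[0,-0.05,0.28]], delta_rot=[[0,0,0],[0,0,0],[0,0,0],[0,0,0]])

```text
time: 14.83
tool_pos: [0.5445, 0.1025, 0.1931]
tcp_rot: [2.14, 2.299, 0.005]
wrist_force: [-5.0, 0.5, 11.5]
width: -0.002
```

>>> play_rows(slide=[[0,-0.05,0.15],[0,-0.1,0.25],[0,-0.1,0.32],[0,-0.1,0.32]], delta_rot=[[0,0,0],[0,0,0],[0,0,0],[0,0,0]])

```text
time: 15.17
tool_pos: [0.5443, 0.1026, 0.1925]
tcp_rot: [2.139, 2.298, 0.008]
wrist_force: [-5.4, -0.6, 13.5]
width: -0.0
```

>>> play_rows(slide=[[0,-0.05,0.15],[0,-0.1,0.28],[0,-0.1,0.37],[0,-0.1,0.37],[0,-0.1,0.37],[0,-0.1,0.37],[0,-0.1,0.37]], delta_rot=[[0,0,0],[0,0,0],[0,0,0],[0,0,0],[0,0,0],[0,0,0],[0,0,0]])

```text
time: 15.75
tool_pos: [0.5444, 0.1027, 0.1918]
tcp_rot: [2.138, 2.297, 0.012]
wrist_force: [-5.3, -0.5, 15.5]
width: -0.003
```

```bash
python3 look.py pics/a10.png
```

```text
t 15.75 p [0.5444 0.1027 0.1918] yaw 4.11 z [ 0.0079  0.0031 -1.    ] F [-5.32 -0.52 15.51] M [-0.118  0.942 -0.049] w -0.003
0.117 47 0.0213 -0.0304 0.03
0.123 17 0.0186 -0.0186 0.0183
0.129 20 0.02 -0.0172 0.0174
0.135 1 0.0213 -0.0014 -0.0014
0.153 48 0.0337 -0.0345 0.034
0.159 41 0.0267 -0.035 0.0344
0.165 22 0.0242 -0.0165 0.0181
0.171 23 0.0239 -0.0163 0.0172
0.177 24 0.0236 -0.0167 0.0181
0.183 46 0.0216 -0.0189 0.0175
0.189 8 0.0181 -0.0147 0.014
0.195 24 0.0221 -0.0066 0.0129
cass face -0.0008 38
head top z 0.1838 122 U,V 0.0193 0.0088 -0.0005 0.0265
```

>>> play_rows(slide=[[0,0,-0.3],[0,0,-1.0],[0,0,-3],[0,0,-6],[0,0,-9],[0,0,-9],[0,0,-9],[0,0,-9]], delta_rot=[[0,0,0],[0,0,0],[0,0,0],[0,0,0],[0,0,0],[0,0,0],[0,0,0],[0,0,0]])

```text
time: 16.47
tool_pos: [0.5435, 0.1024, 0.2813]
tcp_rot: [2.138, 2.297, 0.011]
wrist_force: [-0.2, -0.8, -1.3]
width: 0.003
```

```bash
python3 look.py pics/a11.png
```

```text
t 16.4667 p [0.5435 0.1024 0.2813] yaw 4.11 z [ 0.0074  0.003  -1.    ] F [-0.17 -0.82 -1.29] M [ 0.049 -0.009  0.014] w 0.003
0.117 44 0.0209 -0.0314 0.0296
0.123 21 0.019 -0.0181 0.0184
0.129 13 0.0199 -0.017 0.0179
0.135 1 0.0214 -0.0013 -0.0013
0.153 44 0.0341 -0.0359 0.0348
0.159 52 0.0271 -0.0348 0.0347
0.165 21 0.0236 -0.0165 0.0174
0.171 20 0.0237 -0.0173 0.0173
0.177 21 0.0242 -0.0167 0.0183
0.183 65 0.0197 -0.0184 0.0183
cass face -0.0008 37
head top z 0.1835 158 U,V 0.0153 0.0016 -0.0005 0.0257
```

View pics/a11.png

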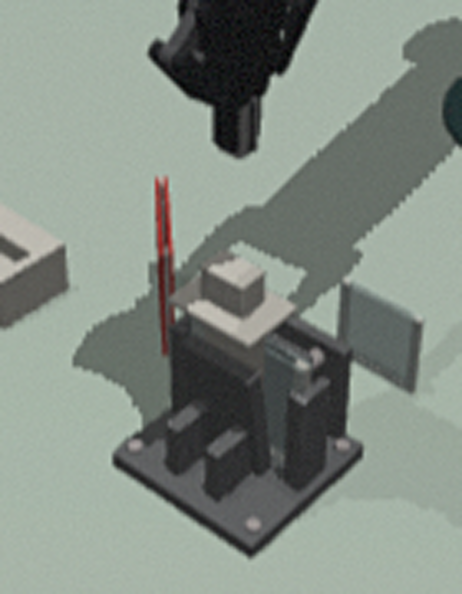

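```bash
python3 -c "
from h import *
goto([.5445,.1025,.197],np.radians(4.1))"
```

```text
slide cm [-0.011  0.108  8.334] rot [ 0.0059 -0.0024  0.0002]
```

>>> play_rows(slide=[[0,0.08,3],[0,0.08,6],[0,0.08,7.8],[0,0.08,8.4],[0,0.08,8.6],[0,0.08,8.6],[0,0.08,8.6]], delta_rot=[[0.006,-0.0025,0],[0.006,-0.0025,0],[0.006,-0.0025,0],[0.006,-0.0025,0],[0.006,-0.0025,0],[0.006,-0.0025,0],[0.006,-0.0025,0]])

```text
time: 17.1
tool_pos: [0.5443, 0.1026, 0.1942]
tcp_rot: [-2.14, -2.3, 0.001]
wrist_force: [0.9, 0.5, 0.2]
width: -0.004
```

>>> play_rows(slide=[[0,0,0.1],[0,0,0.2],[0,0,0.2],[0,0,0.2]], delta_rot=[[0,0,0],[0,0,0],[0,0,0],[0,0,0]])

```text
time: 17.43
tool_pos: [0.5444, 0.1026, 0.1925]
tcp_rot: [2.14, 2.3, 0.0]
wrist_force: [0.3, -0.4, -0.3]
width: -0.004
```

>>> play_rows(slide=[[0,-0.01,0.1],[0,-0.02,0.2],[0,-0.02,0.25],[0,-0.02,0.25]], delta_rot=[[0,0,0],[0,0,0],[0,0,0],[0,0,0]])

```text
time: 17.77
tool_pos: [0.5445, 0.1026, 0.1911]
tcp_rot: [2.14, 2.299, 0.001]
wrist_force: [-1.1, -0.5, 5.0]
width: 0.002
```

>>> play_rows(slide=[[0,-0.05,0.12],[0,-0.08,0.25],[0,-0.08,0.25],[0,-0.08,0.25]], delta_rot=[[0,0,0],[0,0,0],[0,0,0],[0,0,0]])

```text
time: 18.1
tool_pos: [0.5445, 0.1026, 0.1911]
tcp_rot: [2.139, 2.298, 0.004]
wrist_force: [-2.6, -1.1, 9.7]
width: -0.004
```

>>> play_rows(slide=[[0,-0.1,0.12],[0,-0.2,0.3],[0,-0.2,0.32],[0,-0.2,0.32]], delta_rot=[[0,0,0],[0,0,0],[0,0,0],[0,0,0]])

```text
time: 18.43
tool_pos: [0.5442, 0.1027, 0.191]
tcp_rot: [2.136, 2.296, 0.009]
wrist_force: [-3.0, -1.6, 12.3]
width: -0.001
```

>>> play_rows(slide=[[0,-0.15,0.2],[0,-0.3,0.35],[0,-0.3,0.4],[0,-0.3,0.4],[0,-0.3,0.4]], delta_rot=[[0,0,0],[0,0,0],[0,0,0],[0,0,0],[0,0,0]])

```text
time: 18.85
tool_pos: [0.5441, 0.1027, 0.1909]
tcp_rot: [2.133, 2.292, 0.018]
wrist_force: [-1.3, -0.2, 13.8]
width: 0.002
```

>>> play_rows(slide=[[0,-0.1,0.2],[0,-0.15,0.4],[0,-0.15,0.45],[0,-0.15,0.45],[0,-0.15,0.45],[0,-0.15,0.45]], delta_rot=[[0,0,0],[0,0,0],[0,0,0],[0,0,0],[0,0,0],[0,0,0]])

```text
time: 19.35
tool_pos: [0.5444, 0.1028, 0.1903]
tcp_rot: [2.131, 2.29, 0.024]
wrist_force: [-4.6, -0.8, 16.9]
width: -0.001
```

>>> play_rows(slide=[[0,0,-0.3],[0,0,-1.0],[0,0,-3],[0,0,-6],[0,0,-9],[0,0,-9],[0,0,-9],[0,0,-9]], delta_rot=[[0,0,0],[0,0,0],[0,0,0],[0,0,0],[0,0,0],[0,0,0],[0,0,0],[0,0,0]])

```text
time: 20.02
tool_pos: [0.5422, 0.1026, 0.2796]
tcp_rot: [2.131, 2.291, 0.023]
wrist_force: [-0.3, -0.6, -0.6]
width: -0.0
```

```bash
python3 look.py pics/a12.png
```

```text
t 20.0167 p [0.5422 0.1026 0.2796] yaw 4.12 z [ 0.0192  0.0018 -0.9998] F [-0.34 -0.63 -0.58] M [-0.013 -0.044 -0.034] w -0.0
0.117 52 0.0216 -0.0315 0.03
0.123 14 0.0186 -0.0187 0.0177
0.129 13 0.0198 -0.0172 0.0182
0.147 3 0.0357 0 0
0.153 66 0.031 -0.0357 0.0345
0.159 25 0.0234 -0.0339 0.024
0.165 21 0.0235 -0.0179 0.0175
0.171 20 0.0236 -0.0158 0.0184
0.177 26 0.0237 -0.0167 0.0178
0.183 55 0.0197 -0.0187 0.0175
cass face -0.001 39
head top z 0.1822 143 U,V 0.0144 0.0004 0.0002 0.0251
```

View pics/a12.png

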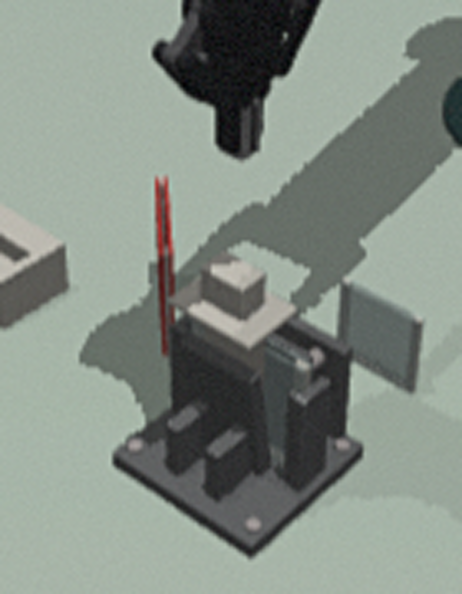

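The wedge stands upright and centred in the gap (head at about (235,290) in the crop). The gripper is clear above it at about (235,130). Handing the job in.

```bash
python3 -c "
from h import *
print(finish_job())"
```

```text
the job is handed in; nothing more can be done
None
```

I took the wedge from the rack and set it upright in the gap, flat face to the cassette. I felt it bite with its foot about 53 mm below the cassette top and let go. I then pressed it down with the shut fingertips to about 15.5 N, and a second time to about 17 N. The job was handed in at about 20 s; no verdict was given.

**Last checks:**
- **Position:** The wedge stands upright to within about 0.01 rad and within about 1 mm of mid-width. Its foot is about 60 mm below the cassette top.
- **Lock:** On the second press it did not move until about 14 N, so it had stayed locked after the first release.
- **Cassette:** It moved less than 1 mm during the pressing and still stands in its place.
- **Robot:** The gripper was clear of everything and read no load when I handed in.

**Not confirmed:**
- **Clamping force:** I could not measure it directly. From the push it should be about 12 to 19 N. The tool also took up to about 5 N sideways, which makes that estimate less certain.
- **Camera disagreement:** The two cameras differed by about 4 mm in x. I used the position felt at the grasp to settle that.

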